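Mirror the row of tesserae jars for reverse-method mosaic

ROBOT

A 6-joint arm with a two-finger parallel gripper is mounted at the origin on the work surface; the furniture and walls round the work are solid. World frame = base frame: x ahead of the robot, y to its left, z up, the work surface at z = 0. Lengths are in m, angles in rad, forces in N, time in s.
With the tool pointing down it reaches from about 0.375 to 0.975 m from the base axis. Payload 3.8 kg.
Tool frame: the origin (TCP) lies midway between the tips of the shut fingers; the grasp point (between the pads) lies 19 mm behind it; z points along the fingers, y is the direction in which the jaws open and shut (so a half turn about z gives the same grasp; the last joint's range is limited). The gripper opens to 85 mm and grips with 20 to 120 N. Pads are 22 mm wide; open, the fingers measure 114 mm over their backs; the gripper's body (76 mm by 85 mm) begins 54 mm behind the grasp point. The pads swing forward as they close: fully open they stand 13 mm farther back than shut.
Start: joints at [-1.193, 0.264, 1.604, -0, 1.274, -0.037], TCP at [0.272, -0.618, 0.231] pointing down, gripper open.
Joint ranges: [-2.63, 2.63], [-0.94, 2.18], [0.31, 2.57], [-1.31, 4.45], [0, 2.66], [-2.55, 2.55]. Speed limits (rad/s): [2.57, 2.57, 3.14, 3.14, 3.14, 3.14].

INTERFACE

Orientations are given as a rotation vector (axis times angle).
In Python, from workcell import readout, read_camera, camera_params, bot gives the robot as it stands.
- The arm moves only by the tool apply_moves, never from a script. Its argument "plan" is a list that holds one entry, the list of rows, each a list of 7 numbers: the shift along the tool's x, y, z each as a share of 1000 mm, from -1 to 1, then the turn, a rotation vector about the tool's x, y, z each as a share of pi rad, from -1 to 1, then the gripper command: -1 is fully open, 1 is shut, values between are in proportion. A call has exactly 8 rows; each row is the pose to reach, as a shift and turn from the pose commanded when the call began, along the tool's axes at that moment, turning the shorter way round; what a row does not reach only later rows make up. A row lasts 1/12 s, in which the tool goes at most 41.7 mm and 7.16 degrees, less where a joint would pass 70% of its speed; a pose out of reach is approached as far as the arm can. A call with a number of a shift or a turn outside -1 to 1 is refused whole. A call with a gripper value outside its range is refused whole. The fingers move at their own pace and stop on an object; "force" is the grip in N (left out, the last holds). Time passes only in rows, so rows that repeat a pose let the fingers close, or fill a call up. It gives the time, the measured TCP pose, the force and the opening at its end, in the units of the state.
- readout.read_state(): the state, without advancing time (a new reading comes with each control period).
- read_camera(name): name is "scene" or "side" or "wrist"; returns the picture (400x640x3 uint8, red, green, blue); there is no depth.
- camera_params(name): a dict with "fovy" (degrees; the focal length in pixels is half the picture's height over the tangent of half this angle, whatever the lens; pixels are square), "cx", "cy" (the principal point, pixels), "rvec" (rotation vector, rad) and "tvec" (3), from world to camera coordinates, as OpenCV has them; the wrist camera has in their place "hand_eye" (4x4, takes a point from camera to tool coordinates, whose origin is the TCP and whose axes are the flange's). Camera axes: x right, y down, z forward; pixel columns grow to the right and rows downward; lengths in m; the calibration is good to about 2 mm. A picture is of the moment at which its call begins: read the wrist's pose just before it. camera_params takes no time and is no camera call.
- bot.finish_job(): hands the job in, once; it reports no verdict.
The state is a dict: "time": time; "q": joint angles; "joint_vel": joint speeds; "joint_torque": joint torques, N m; "tool_pos": TCP position; "tcp_rot": TCP orientation; "wrist_force": force on the tool from outside, world axes, zero at the start; "torque": the same for the moment, N m; "width": opening from 0.0 (shut) to 1.0 (fully open).
Only numpy, scipy, OpenCV 4.12 (cv2) and the standard library are available. Lean on these libraries where they do the work, as an engineer would, in place of code of your own. Each camera call takes 0.05 s, during which the arm holds its last target.

TASK

The next panel is laid face down by the reverse method, so its colours must stand mirrored: move the four jars of tesserae from their stands on the metal tray into the wells of the empty wooden rack, in the reverse of their order, so that the jar that stood leftmost (as the robot looks at the row) ends up in the rightmost well, and so on. Keep the jars upright, never knock one over, and leave each standing flat in its own well.

Things in the scene. Friction and masses are not known exactly. Their poses are not given: they have to be found in the camera images.
- tray: Low aluminium tray with upturned ends (16 mm high), 80 x 304 x 8 mm, fixed, that carries the four jar stands in a row. Origin: centre of its underside, on the table. y runs along the row to the robot's left (within 0.2 rad of the robot's y), z up. The stands' centres lie at x = 0, y = +0.108, +0.036, -0.036, -0.108 m in its frame.
- rack: Empty fixed rack: block of light wood on rubber feet, 76 x 296 x 24 mm. Origin: centre of its underside, on the table. y runs along the row to the robot's left (within 0.2 rad), z up. Four round wells, 54 mm wide, 8 mm deep, at x = 0, y = +0.108, +0.036, -0.036, -0.108 m; their floors are 16 mm above the table, so a seated jar's centre is at 52 mm. It may stand left or right of the tray.
- jar_red_mid (a point): Small upright screw-lid jar full of red glass tesserae, with a red ribbed lid: round, 40 mm in diameter, 72 mm high (the clear body is the lower 55 mm), about 0.14 kg, closed and rigid. The point is its centre, 36 mm above its underside; z is its upright axis. At the start it stands in its stand, its centre 52 mm above the table.
- jar_yellow_mid (a point): Small upright screw-lid jar full of yellow glass tesserae, with a yellow ribbed lid: round, 40 mm in diameter, 72 mm high (the clear body is the lower 55 mm), about 0.14 kg, closed and rigid. The point is its centre, 36 mm above its underside; z is its upright axis. At the start it stands in its stand, its centre 52 mm above the table.
- jar_blue_mid (a point): Small upright screw-lid jar full of blue glass tesserae, with a blue ribbed lid: round, 40 mm in diameter, 72 mm high (the clear body is the lower 55 mm), about 0.14 kg, closed and rigid. The point is its centre, 36 mm above its underside; z is its upright axis. At the start it stands in its stand, its centre 52 mm above the table.
- jar_green_mid (a point): Small upright screw-lid jar full of green glass tesserae, with a green ribbed lid: round, 40 mm in diameter, 72 mm high (the clear body is the lower 55 mm), about 0.14 kg, closed and rigid. The point is its centre, 36 mm above its underside; z is its upright axis. At the start it stands in its stand, its centre 52 mm above the table.
- stand_red: The stand in which the red jar stands at the start: a square block of mid-brown wood, 66 x 66 x 16 mm, with a round recess 54 mm wide and 8 mm deep and a red dot on the side towards the robot. Fixed on the tray. Origin: centre of its underside, 8 mm above the table; y along the row to the robot's left. It keeps its place, and so shows where the red jar came from.
- stand_yellow: The stand in which the yellow jar stands at the start: a square block of mid-brown wood, 66 x 66 x 16 mm, with a round recess 54 mm wide and 8 mm deep and a yellow dot on the side towards the robot. Fixed on the tray. Origin: centre of its underside, 8 mm above the table; y along the row to the robot's left. It keeps its place, and so shows where the yellow jar came from.
- stand_blue: The stand in which the blue jar stands at the start: a square block of mid-brown wood, 66 x 66 x 16 mm, with a round recess 54 mm wide and 8 mm deep and a blue dot on the side towards the robot. Fixed on the tray. Origin: centre of its underside, 8 mm above the table; y along the row to the robot's left. It keeps its place, and so shows where the blue jar came from.
- stand_green: The stand in which the green jar stands at the start: a square block of mid-brown wood, 66 x 66 x 16 mm, with a round recess 54 mm wide and 8 mm deep and a green dot on the side towards the robot. Fixed on the tray. Origin: centre of its underside, 8 mm above the table; y along the row to the robot's left. It keeps its place, and so shows where the green jar came from.
There are look-alikes about, which are no part of the job. What is shaped like the part that bears jar_red_mid but black is not meant. Of the things shaped like the part that bears jar_yellow_mid, the yellow one is meant.

How it is judged:
By the outcome, as a careful person would: the job done as asked, in the order asked, and still so for the second after the job is handed in, with the robot touching nothing.
It also fails if it takes over 96 s, if anything falls off the work surface, if the arm or the gripper's body presses on something with over 40 N, if the wrist force passes 120 N, or if a joint passes its speed limit or range.

## Working session

There is one attempt and no reset: what is moved stays moved. The work goes in short steps, Python scripts to look and compute and a tool call to move; the robot and the scene stay as the last step left them, time stands still between calls to the robot, and variables do not carry over. Pictures are saved under pics/ and viewed, and the job is handed in when it is done.

Besides the shell and the picture viewer there is one more tool, called by a JSON object that holds its "name" and its "arguments", one argument or row to a line. apply_moves: Moves the arm, as the interface text tells. Shift numbers are shares of 1000 mm and turn numbers shares of pi rad, none past 1 either way. Its arguments: {"type":"object","properties":{"plan":{"type":"array","items":{"type":"array","items":{"type":"array","items":{"type":"number","minimum":-1,"maximum":1}}}},"force":{"type":"number"}},"required":["plan"]}

```bash
ls -la; mkdir -p pics
cat > h.py <<'E'
import numpy as np, cv2
from workcell import readout, read_camera, camera_params, bot
def save(n,im): cv2.imwrite('pics/'+n+'.png',cv2.cvtColor(im,cv2.COLOR_RGB2BGR))
E
python3 - <<'E'
from h import *
print(readout.read_state())
for n in("scene","side","wrist"):
    print(n,camera_params(n)); im=read_camera(n); save(n+'0',im)
E
```

```text
total 12
drwxr-xr-x  3 agent agent 4096 Dec  6 21:22 .
drwxr-xr-x 23 root  root  4096 Dec  6 21:22 ..
drwxr-xr-x  2 agent agent 4096 Dec  6 21:22 pics
{'time': 0.0, 'q': array([-1.19288680e+00,  2.64762639e-01,  1.60537427e+00,  9.01394924e-06,
        1.27367287e+00, -3.69227151e-02]), 'joint_vel': array([ 6.40640020e-04,  8.34009794e-04, -4.01749166e-05,  2.74526074e-04,
       -2.23847209e-03,  4.87217501e-04]), 'joint_torque': array([ 2.20130845e-03, -5.15105939e+01, -3.67313325e+01, -2.01613796e-05,
        1.29022033e-02,  1.71514796e-05]), 'tool_pos': array([ 0.27177011, -0.61708363,  0.22995547]), 'tcp_rot': array([-3.07211788e+00, -6.46500415e-01,  5.77156065e-04]), 'wrist_force': array([-0.3376475 , -0.35156825,  0.74305001]), 'torque': array([-0.01653241,  0.05771455, -0.01613198]), 'width': 1.0069190815660825}
scene {'fovy': 50.503918315407745, 'cx': 318.05380417100514, 'cy': 202.04380669220367, 'rvec': array([ 0.79172403, -2.44771589,  1.27803143]), 'tvec': array([0.50334272, 0.26652776, 0.71290934])}
side {'fovy': 54.75857101738226, 'cx': 321.55058425344015, 'cy': 200.70861978150265, 'rvec': array([ 2.23817649, -0.47821909,  0.2232359 ]), 'tvec': array([-0.55207339,  0.19303782,  0.70434408])}
wrist {'fovy': 65.77065221895734, 'cx': 325.0135107872872, 'cy': 200.6067486882619, 'hand_eye': array([[-2.88980590e-04, -9.58454451e-01, -2.85245476e-01,
         7.20964483e-02],
       [ 9.99999911e-01, -1.89698829e-04, -3.75686511e-04,
         1.01877612e-03],
       [ 3.05967675e-04, -2.85245560e-01,  9.58454421e-01,
        -1.41852191e-01],
       [ 0.00000000e+00,  0.00000000e+00,  0.00000000e+00,
         1.00000000e+00]])}
```

View pics/scene0.png

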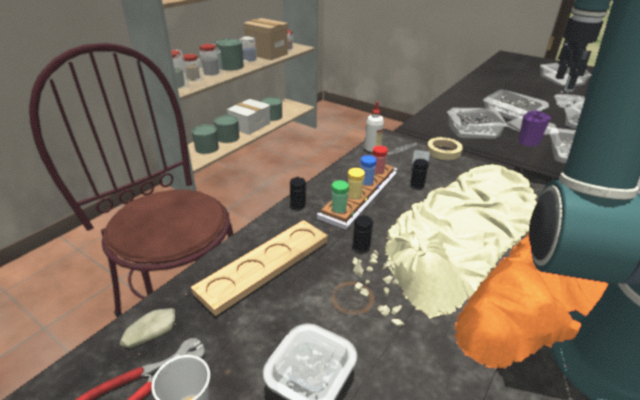

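View pics/side0.png

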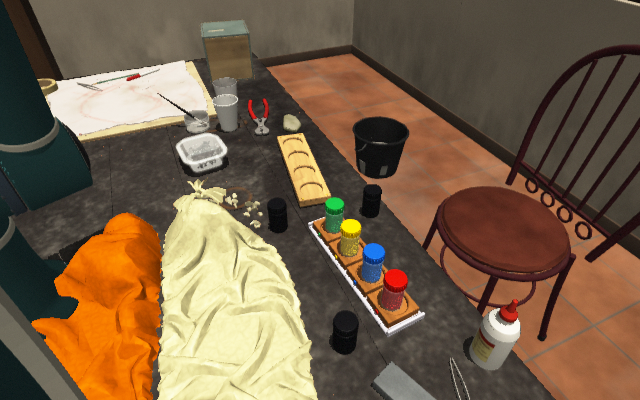

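View pics/wrist0.png

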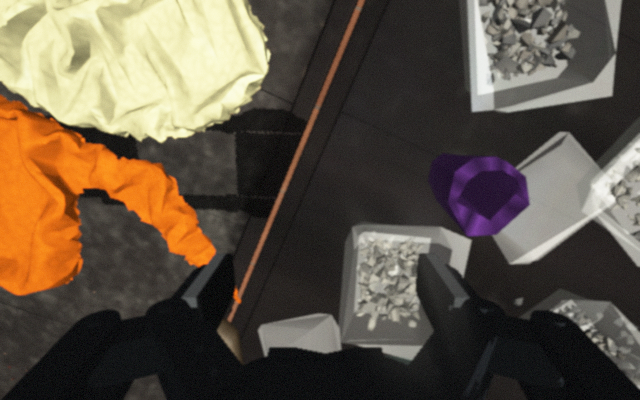

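Scene view: the jars stand on the tray from green (340,195) through yellow (356,180) and blue (369,165) to red (380,155). The empty rack is at (262,265). There are black look-alike jars at (298,193), (363,233) and (419,173). In the side view the jars are green (334,215), yellow (350,237), blue (373,262) and red (395,290), with the rack at (303,170). Next I'll measure positions.

```bash
cat >> h.py <<'E'
def K(n):
    p=camera_params(n); f=200/np.tan(np.radians(p['fovy'])/2); return np.array([[f,0,p['cx']],[0,f,p['cy']],[0,0,1]])
def ext(n,st=None):
    p=camera_params(n)
    if n!='wrist':
        return cv2.Rodrigues(p['rvec'])[0],p['tvec']
    T=np.eye(4);T[:3,:3]=cv2.Rodrigues(np.array(st['tcp_rot']))[0];T[:3,3]=st['tool_pos']
    M=np.linalg.inv(T@p['hand_eye']);return M[:3,:3],M[:3,3]
def ray(n,uv,z,st=None):
    R,t=ext(n,st);d=R.T@np.linalg.inv(K(n))@np.array([uv[0],uv[1],1.]);c=-R.T@t
    return c+d*(z-c[2])/d[2]
def proj(n,P,st=None):
    R,t=ext(n,st);q=(K(n)@(R@np.asarray(P,float).T+t[:,None]));return (q[:2]/q[2]).T
E
python3 - <<'E'
from h import *
for n in('scene','side'):
    im=cv2.imread(f'pics/{n}0.png'); hsv=cv2.cvtColor(im,cv2.COLOR_BGR2HSV)
    roi=np.zeros(im.shape[:2],bool)
    x0,x1,y0,y1={'scene':(320,400,140,225),'side':(310,425,190,330)}[n]; roi[y0:y1,x0:x1]=1
    for c,(a,b) in dict(red=(172,6),yellow=(22,32),blue=(100,125),green=(50,80)).items():
        H=hsv[...,0]; m=((H>=a)&(H<=b)) if a<b else ((H>=a)|(H<=b))
        m&=roi&(hsv[...,1]>140)&(hsv[...,2]>60)
        k,l,s,cc=cv2.connectedComponentsWithStats(m.astype(np.uint8))
        i=1+np.argmax(s[1:,4]); print(n,c,s[i],cc[i].round(1), ray(n,cc[i],0.07).round(3))
for n,pts in dict(scene=[(194,290),(210,310),(328,240),(312,223)],side=[(277,139),(298,134),(330,197),(301,204)]).items():
    for p in pts: print(n,p,ray(n,p,0.024).round(3))
for n in('scene','side'):
    im=cv2.imread(f'pics/{n}0.png')
    x0,x1,y0,y1={'scene':(180,450,130,330),'side':(230,450,120,350)}[n]
    cv2.imwrite(f'pics/{n}0c.png',cv2.resize(im[y0:y1,x0:x1],(800,592) if n=='scene' else (574,600),interpolation=cv2.INTER_CUBIC))
E
```

```text
scene red [373 146  14  11 129] [379.6 150.7] [ 0.622 -0.295  0.07 ]
scene yellow [348 172  16   9  73] [355.3 176.8] [ 0.605 -0.139  0.07 ]
scene blue [361 156  15  12 142] [367.9 161.1] [ 0.619 -0.226  0.07 ]
scene green [333 184   2   5   7] [333.6 186.1] [ 0.624 -0.072  0.07 ]
side red [381 269  27  41 791] [393.7 287.9] [ 0.611 -0.285  0.07 ]
side yellow [340 219  22  37 635] [349.8 236.2] [ 0.599 -0.147  0.07 ]
side blue [362 243  23  39 664] [372.4 260.9] [ 0.608 -0.218  0.07 ]
side green [325 197  19  18 282] [334.1 205.7] [ 0.61  -0.054  0.07 ]
scene (194, 290) [0.674 0.324 0.024]
scene (210, 310) [0.614 0.339 0.024]
scene (328, 240) [0.553 0.054 0.024]
scene (312, 223) [0.616 0.027 0.024]
side (277, 139) [0.609 0.319 0.024]
side (298, 134) [0.674 0.32  0.024]
side (330, 197) [0.638 0.025 0.024]
side (301, 204) [0.566 0.029 0.024]
```

View pics/scene0c.png

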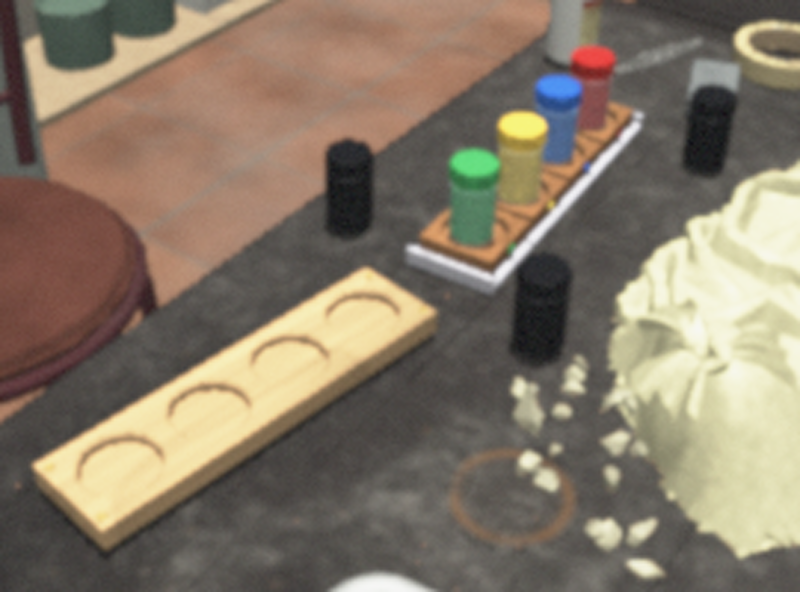

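```bash
cat >> h.py <<'E'
from scipy.spatial.transform import Rotation as Rn
def down(yaw): # tool x at yaw, z down
    x=np.array([np.cos(yaw),np.sin(yaw),0]);z=np.array([0,0,-1.]);return np.column_stack([x,np.cross(z,x),z])
def go(pos,yaw,st=None,level=True):
    st=st or readout.read_state(); R=Rn.from_rotvec(st['tcp_rot']).as_matrix()
    d=R.T@(np.array(pos)-st['tool_pos']); r=Rn.from_matrix(R.T@down(yaw)).as_rotvec()
    print('pos',np.round(st['tool_pos'],4),'t',round(st['time'],2),'w',round(st['width'],3),'F',np.round(st['wrist_force'],1),'| shift',d.round(4),'turn',(r/np.pi).round(4),'dist',np.linalg.norm(d).round(3),'deg',np.degrees(np.linalg.norm(r)).round(1))
E
python3 - <<'E'
from h import *
go((.58,-.20,.36),np.pi/2)
for n,pts in dict(scene=[(298,208),(363,249),(419,187)],side=[(372,215),(277,230),(345,350)]).items():
    for p in pts: print(n,p,ray(n,p,0).round(3))
E
```

```text
pos [ 0.2718 -0.6172  0.2302] t 0.15 w 0.999 F [0.1 0.3 0.3] | shift [ 0.4502 -0.2579 -0.1293] turn [-5.00e-04 -3.00e-04 -3.68e-01] dist 0.535 deg 66.2
scene (298, 208) [ 0.698 -0.027  0.   ]
scene (363, 249) [0.489 0.01  0.   ]
scene (419, 187) [ 0.495 -0.297  0.   ]
side (372, 215) [ 0.712 -0.048  0.   ]
side (277, 230) [ 0.495 -0.005  0.   ]
side (345, 350) [ 0.505 -0.318  0.   ]
```

View pics/side0c.png

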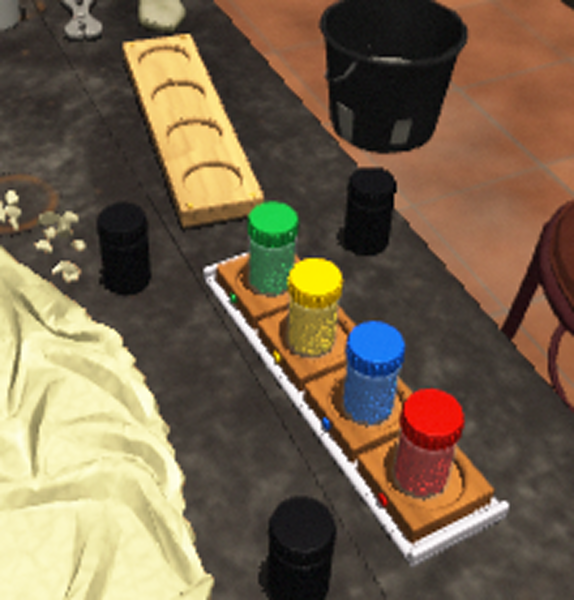

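The only things these jars could be mistaken for are the three black ones, at side (372,200), (277,215) and (345,332). The crop confirms the coloured jars, with dots that match on their stands. From left to right as the robot sees them they are green, yellow, blue, red. Now I'll move over the tray for a close look.

{"name": "apply_moves", "arguments": {
  "plan": [
    [[0, 0, -0.04, 0, 0, 0, -1], [0.02, -0.01, -0.08, 0, 0, -0.04, -1], [0.05, -0.03, -0.11, 0, 0, -0.08, -1], [0.09, -0.05, -0.13, 0, 0, -0.12, -1], [0.125, -0.07, -0.13, 0, 0, -0.16, -1], [0.16, -0.09, -0.13, 0, 0, -0.2, -1], [0.195, -0.11, -0.13, 0, 0, -0.24, -1], [0.23, -0.13, -0.13, 0, 0, -0.28, -1]]
  ]
}}

```text
time: 0.82
tool_pos: [0.4253, -0.4119, 0.3615]
tcp_rot: [2.505, 1.895, 0.0]
wrist_force: [1.5, -0.6, 0.1]
width: 1.003
```

```bash
python3 -c "
from h import *
go((.60,-.22,.36),np.pi/2)"
```

```text
pos [ 0.4253 -0.4119  0.3615] t 0.82 w 1.003 F [ 1.5 -0.6  0.1] | shift [0.2322 0.1159 0.0015] turn [ 0.0002  0.0001 -0.0877] dist 0.26 deg 15.8
```

{"name": "apply_moves", "arguments": {
  "plan": [
    [[0.035, 0.017, 0, 0, 0, -0.02, -1], [0.07, 0.034, 0, 0, 0, -0.04, -1], [0.105, 0.052, 0, 0, 0, -0.06, -1], [0.14, 0.07, 0, 0, 0, -0.087, -1], [0.175, 0.087, 0, 0, 0, -0.087, -1], [0.21, 0.104, 0, 0, 0, -0.087, -1], [0.226, 0.112, 0, 0, 0, -0.087, -1], [0.226, 0.112, 0, 0, 0, -0.087, -1]]
  ]
}}

```text
time: 1.48
tool_pos: [0.5972, -0.2237, 0.3603]
tcp_rot: [-2.224, -2.217, -0.002]
wrist_force: [-0.4, -0.4, -0.3]
width: 1.001
```

Run:
```python
from h import *
st=readout.read_state(); im=read_camera('wrist'); save('w1',im)
go((.60,.11,.36),np.pi/2)
np.save('st1.npy',st,allow_pickle=True)
```

```text
pos [ 0.5958 -0.2255  0.3604] t 1.53 w 1.0 F [0.  0.  0.9] | shift [0.3355 0.0028 0.0006] turn [-0.0004 -0.0002 -0.0013] dist 0.336 deg 0.2
```

View pics/w1.png

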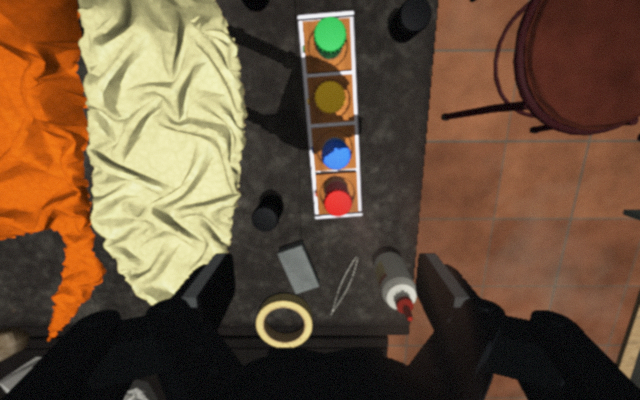

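The wrist view shows the lids of green (330,35), yellow (329,97), blue (337,153) and red (339,203). Black jars sit at (410,18) and (268,210). I'll segment the lid tops.

Run:
```python
from h import *
st=np.load('st1.npy',allow_pickle=True).item()
st=dict(st)
im=cv2.imread('pics/w1.png');
c=cv2.resize(im[0:225,285:375],(600*90//225*1,600),interpolation=cv2.INTER_CUBIC); cv2.imwrite('pics/w1c.png',c)
for n,p in dict(green=(330,35),yellow=(329,97),blue=(337,153),red=(339,203)).items(): print(n,ray('wrist',p,.088,st).round(4))
C=[ray('wrist',p,z,st) for p,z in (((297,14),.016),((353,10),.016),((362,214),.016),((313,217),.016))]
print(np.round(C,4), np.mean(C,0)); 
for p in((412,12),(268,212),(256,0)): print(p,ray('wrist',p,.07,st).round(3))
```

```text
green [ 0.6037 -0.0667  0.088 ]
yellow [ 0.6025 -0.1376  0.088 ]
blue [ 0.6133 -0.2086  0.088 ]
red [ 0.6166 -0.2785  0.088 ]
[[ 0.5589 -0.0254  0.016 ]
 [ 0.6367 -0.0207  0.016 ]
 [ 0.6584 -0.3196  0.016 ]
 [ 0.5769 -0.3246  0.016 ]] [ 0.60773576 -0.17257597  0.016     ]
(412, 12) [ 0.705 -0.038  0.07 ]
(268, 212) [ 0.513 -0.297  0.07 ]
(256, 0) [ 0.513 -0.024  0.07 ]
```

View pics/w1c.png

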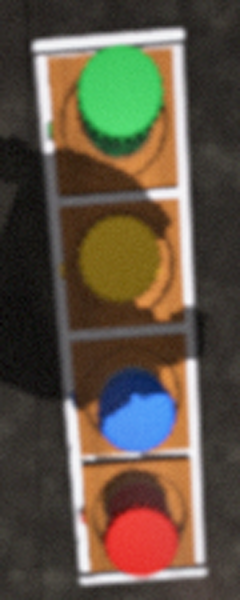

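{"name": "apply_moves", "arguments": {
  "plan": [
    [[0.041, 0, 0, 0, 0, 0, -1], [0.082, 0, 0, 0, 0, 0, -1], [0.123, 0, 0, 0, 0, 0, -1], [0.164, 0, 0, 0, 0, 0, -1], [0.205, 0, 0, 0, 0, 0, -1], [0.246, 0, 0, 0, 0, 0, -1], [0.287, 0, 0, 0, 0, 0, -1], [0.328, 0, 0, 0, 0, 0, -1]]
  ]
}}

```text
time: 2.2
tool_pos: [0.5968, 0.1007, 0.3613]
tcp_rot: [2.232, 2.21, -0.001]
wrist_force: [1.9, 0.2, -0.8]
width: 1.005
```

{"name": "apply_moves", "arguments": {
  "plan": [
    [[0.02, 0, 0, 0, 0, 0, -1], [0.02, 0, 0, 0, 0, 0, -1], [0.02, 0, 0, 0, 0, 0, -1], [0.02, 0, 0, 0, 0, 0, -1], [0.02, 0, 0, 0, 0, 0, -1], [0.02, 0, 0, 0, 0, 0, -1], [0.02, 0, 0, 0, 0, 0, -1], [0.02, 0, 0, 0, 0, 0, -1]]
  ]
}}

```text
time: 2.87
tool_pos: [0.5977, 0.1194, 0.3613]
tcp_rot: [2.232, 2.211, -0.0]
wrist_force: [0.2, -0.0, 0.2]
width: 1.001
```

Run:
```python
from h import *
st=readout.read_state(); im=read_camera('wrist'); save('w2',im)
go((.60,.11,.36),np.pi/2)
np.save('st2.npy',st,allow_pickle=True)
c=cv2.resize(im[0:230,270:410],(365,600),interpolation=cv2.INTER_CUBIC); save('w2c',c)
```

```text
pos [0.5977 0.1197 0.3613] t 2.92 w 1.0 F [-0.4 -0.4  0.4] | shift [-0.0097  0.0024  0.0013] turn [ 0.      0.     -0.0028] dist 0.01 deg 0.5
```

View pics/w2.png

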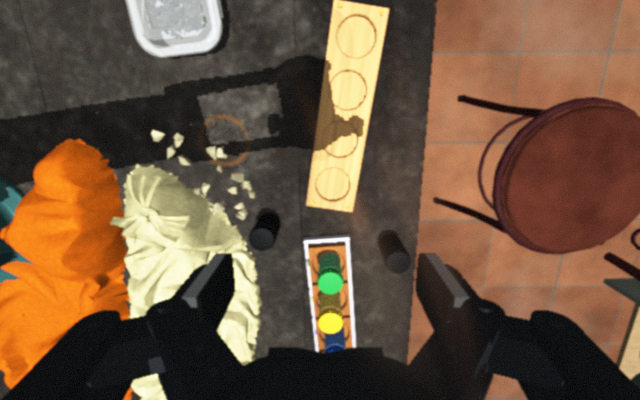

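View pics/w2c.png

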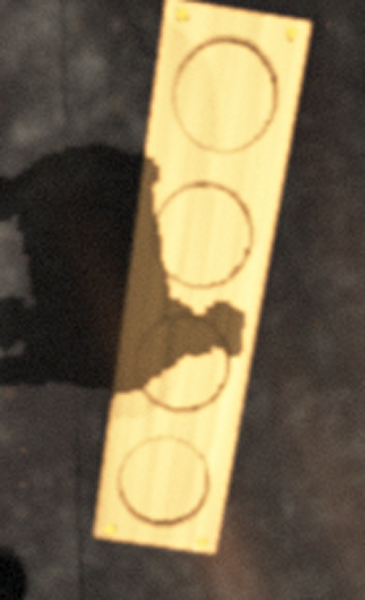

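The rack's well rims in the crop are at (225,95), (203,234), (183,364) and (164,480), far to near. I'll fit the four-well row to them.

Run:
```python
from h import *
st=np.load('st2.npy',allow_pickle=True).item()
W=[]
for u,v in((225,95),(203,234),(183,364),(164,480)):
    p=(270+u*140/365,v*230/600); P=ray('wrist',p,.024,st); W.append(P); print(P.round(4))
W=np.array(W); d=W[0]-W[3]; print('span',np.diff(W,axis=0).round(4),'tilt',np.arctan2(-d[0],d[1]))
for u,v in((165,0),(312,22),(216,553),(93,537)):
    print('corner',ray('wrist',(270+u*140/365,v*230/600),.024,st).round(4))
print('green lid',ray('wrist',(330,282),.088,st).round(4),'yellow',ray('wrist',(330,321),.088,st).round(4))
print(ray('wrist',(264,237),.0,st).round(4),ray('wrist',(390,244),.0,st).round(4))
c=W.mean(0); t=np.arctan2(-d[0],d[1]); ax=np.array([-np.sin(t),np.cos(t),0])
for y in(.108,.036,-.036,-.108):print('well',y,(c+ax*y).round(4))
# compare scene & side by projecting
for n in('scene','side'):
    im=cv2.imread(f'pics/{n}0.png')
    L=[c+ax*(y)+.027*np.array([np.cos(a),np.sin(a),0]) for y in(.108,.036,-.036,-.108) for a in np.linspace(0,6.28,40)]
    im=cv2.resize(im,None,fx=4,fy=4,interpolation=cv2.INTER_CUBIC)
    for q in proj(n,L): cv2.circle(im,tuple(int(v) for v in (q*4+1.5)),1,(0,0,255),-1)
    x0,y0=(185,215) if n=='scene' else (265,125)
    cv2.imwrite(f'pics/{n}r.png',im[y0*4:y0*4+420,x0*4:x0*4+600])
```

```text
[0.6431 0.2869 0.024 ]
[0.6321 0.2169 0.024 ]
[0.6212 0.1453 0.024 ]
[0.61   0.0756 0.024 ]
span [[-0.011  -0.07    0.    ]
 [-0.0109 -0.0716  0.    ]
 [-0.0113 -0.0696  0.    ]] tilt -0.1555419631327298
corner [0.611  0.3316 0.024 ]
corner [0.6879 0.3209 0.024 ]
corner [0.6425 0.0283 0.024 ]
corner [0.5656 0.0396 0.024 ]
green lid [ 0.6036 -0.0619  0.088 ] yellow [ 0.6033 -0.1319  0.088 ]
[ 0.4892 -0.0247  0.    ] [ 0.7115 -0.0403  0.    ]
well 0.108 [0.6433 0.2879 0.024 ]
well 0.036 [0.6322 0.2167 0.024 ]
well -0.036 [0.621  0.1456 0.024 ]
well -0.108 [0.6099 0.0745 0.024 ]
```

View pics/scener.png

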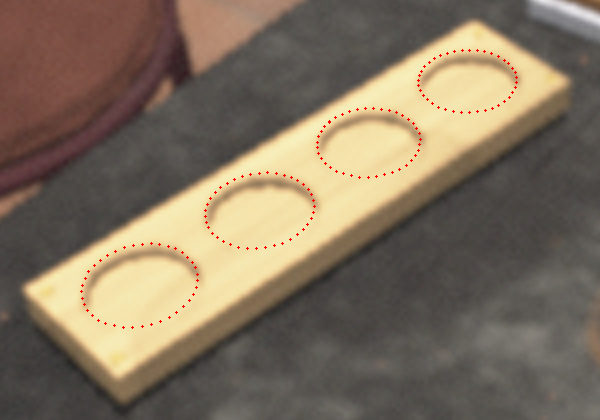

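View pics/sider.png

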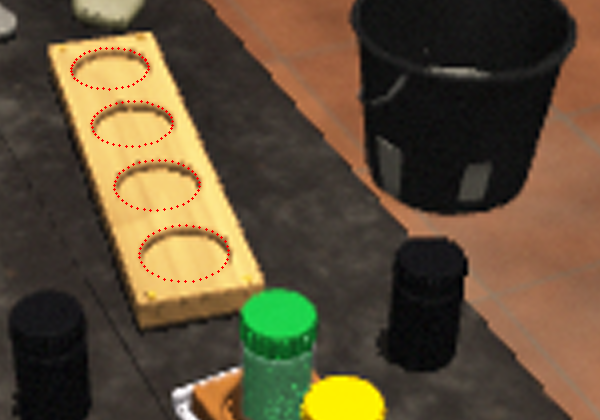

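The projected rims fit in both fixed views, and the rack size checks out. Jar-to-well assignment: green goes to the well at (0.610,0.0745), yellow to (0.621,0.1455), blue to (0.632,0.2165) and red to (0.643,0.288). First I'll go over green.

{"name": "apply_moves", "arguments": {
  "plan": [
    [[-0.03, 0.001, 0.025, 0, 0, -0.003, -1], [-0.06, 0.002, 0.05, 0, 0, -0.003, -1], [-0.09, 0.003, 0.08, 0, 0, -0.003, -1], [-0.12, 0.004, 0.11, 0, 0, -0.003, -1], [-0.15, 0.005, 0.135, 0, 0, -0.003, -1], [-0.184, 0.006, 0.155, 0, 0, -0.003, -1], [-0.184, 0.006, 0.195, 0, 0, -0.003, -1], [-0.184, 0.006, 0.211, 0, 0, -0.003, -1]]
  ]
}}

```text
time: 3.58
tool_pos: [0.5995, -0.0657, 0.1456]
tcp_rot: [-2.22, -2.216, 0.006]
wrist_force: [-0.8, 0.5, -1.4]
width: 1.0
```

Run:
```python
from h import *
go((.6035,-.064,.038),np.pi/2)
save('s3',read_camera('side')[150:330,270:450]);st=readout.read_state();save('w3',read_camera('wrist'));go((.6035,-.064,.038),np.pi/2)
```

```text
pos [ 0.5995 -0.0657  0.1456] t 3.58 w 1.0 F [-0.8  0.5 -1.4] | shift [0.0016 0.0046 0.1076] turn [-0.0018 -0.0002 -0.0006] dist 0.108 deg 0.3
pos [ 0.5985 -0.064   0.1454] t 3.68 w 1.0 F [-0.2  0.6  0.2] | shift [-1.000e-04  6.000e-03  1.074e-01] turn [-0.0029 -0.0004  0.    ] dist 0.108 deg 0.5
```

View pics/w3.png

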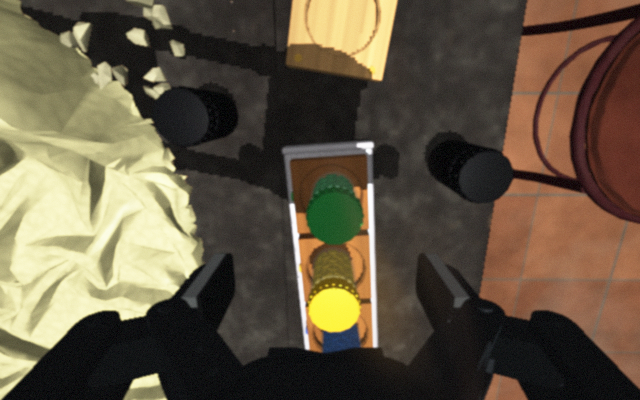

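View pics/s3.png

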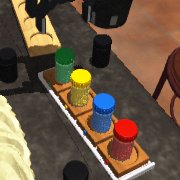

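Run:
```python
from h import *
st=readout.read_state()
print(st['q'].round(3),st['joint_vel'].round(3))
print('tcp in side',proj('side',[st['tool_pos']]),'tcp in wrist',proj('wrist',[st['tool_pos'],(.6035,-.064,.088),(.605,-.136,.088)],st))
for p in((335,217),(334,311)): print(ray('wrist',p,.088,st).round(4))
```

```text
[-0.148  0.2    1.846  0.     1.104 -0.148] [ 0.02  -0.043 -0.074  0.001  0.031  0.001]
tcp in side [[332.05500653 181.25254694]] tcp in wrist [[325.44709883 256.27341507]
 [333.30937605 217.85924083]
 [334.59615944 308.41032728]]
[ 0.6046 -0.0634  0.088 ]
[ 0.6046 -0.1383  0.088 ]
```

Wrist view at close range: the green lid at (335,217) gives (0.6045,-0.0635), which agrees. Descending.

{"name": "apply_moves", "arguments": {
  "plan": [
    [[0, 0.006, 0.02, -0.001, 0, 0, -1], [0, 0.006, 0.05, -0.001, 0, 0, -1], [0, 0.006, 0.08, -0.001, 0, 0, -1], [0, 0.006, 0.107, -0.001, 0, 0, -1], [0, 0.006, 0.107, -0.001, 0, 0, -1], [0, 0.006, 0.107, -0.001, 0, 0, -1], [0, 0.006, 0.107, -0.001, 0, 0, -1], [0, 0.006, 0.107, -0.001, 0, 0, -1]]
  ]
}}

```text
time: 4.35
tool_pos: [0.6109, -0.0637, 0.0466]
tcp_rot: [2.214, 2.219, 0.009]
wrist_force: [0.3, -0.1, 0.0]
width: 0.999
```

Run:
```python
from h import *
go((.6035,-.064,.038),np.pi/2)
st=readout.read_state(); print(ray('wrist',(0,0),0,st))
save('w4',read_camera('wrist'))
```

```text
pos [ 0.6109 -0.0637  0.0466] t 4.35 w 0.999 F [ 0.3 -0.1  0. ] | shift [-0.0002 -0.0075  0.0086] turn [0.0027 0.0003 0.0007] dist 0.011 deg 0.5
[0.43930489 0.06240546 0.        ]
```

View pics/w4.png

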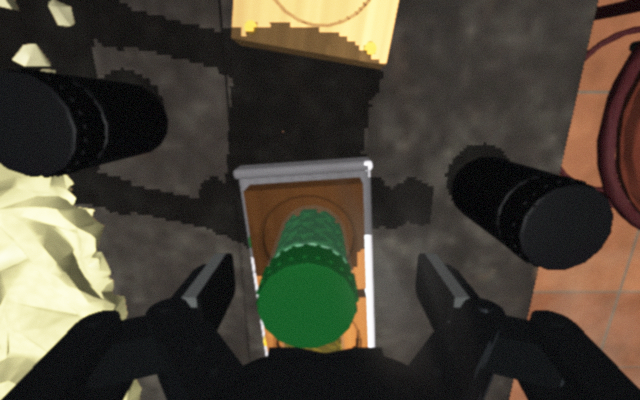

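The last reading was taken before the arm had settled, so its x is about 6 mm off. I'll correct that and hold.

{"name": "apply_moves", "arguments": {
  "plan": [
    [[0, -0.006, 0.006, 0, 0, 0, -1], [0, -0.006, 0.006, 0, 0, 0, -1], [0, -0.006, 0.006, 0, 0, 0, -1], [0, -0.006, 0.006, 0, 0, 0, -1], [0, -0.006, 0.006, 0, 0, 0, -1], [0, -0.006, 0.006, 0, 0, 0, -1], [0, -0.006, 0.006, 0, 0, 0, -1], [0, -0.006, 0.006, 0, 0, 0, -1]]
  ]
}}

```text
time: 5.07
tool_pos: [0.6022, -0.0635, 0.0372]
tcp_rot: [2.218, 2.222, 0.003]
wrist_force: [-0.1, -0.2, 0.7]
width: 0.999
```

Run:
```python
from h import *
go((.6035,-.064,.038),np.pi/2)
for i in range(2):
    read_camera('side'); go((.6035,-.064,.038),np.pi/2)
```

```text
pos [ 0.6022 -0.0635  0.0372] t 5.07 w 0.999 F [-0.1 -0.2  0.7] | shift [-0.0005  0.0013 -0.0008] turn [ 0.001  -0.      0.0005] dist 0.002 deg 0.2
pos [ 0.6022 -0.0635  0.0372] t 5.12 w 0.998 F [-0.6  1.  -0.3] | shift [-0.0005  0.0013 -0.0008] turn [ 0.001  -0.      0.0006] dist 0.002 deg 0.2
pos [ 0.6022 -0.0635  0.0372] t 5.17 w 0.999 F [-0.9 -0.6 -0.3] | shift [-0.0005  0.0013 -0.0008] turn [0.001  0.     0.0006] dist 0.002 deg 0.2
```

{"name": "apply_moves", "arguments": {
  "plan": [
    [[0, 0, 0, 0, 0, 0, 1], [0, 0, 0, 0, 0, 0, 1], [0, 0, 0, 0, 0, 0, 1], [0, 0, 0, 0, 0, 0, 1], [0, 0, 0, 0, 0, 0, 1], [0, 0, 0, 0, 0, 0, 1], [0, 0, 0, 0, 0, 0, 1], [0, 0, 0, 0, 0, 0, 1]]
  ],
  "force": 50
}}

```text
time: 5.83
tool_pos: [0.6026, -0.0636, 0.0376]
tcp_rot: [2.217, 2.221, 0.004]
wrist_force: [1.4, 0.1, 2.5]
width: 0.458
```

Run:
```python
from h import *
go((.61,.0745,.155),np.pi/2)
save('w5',read_camera('wrist'))
```

```text
pos [ 0.6026 -0.0636  0.0376] t 5.83 w 0.458 F [1.4 0.1 2.5] | shift [ 0.1381  0.0081 -0.1174] turn [0.0013 0.     0.0006] dist 0.181 deg 0.2
```

View pics/w5.png

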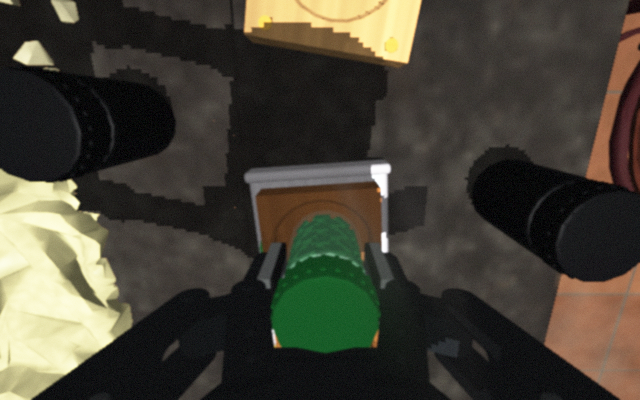

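Gripped at about 39 mm. Lifting and moving over the rightmost well.

{"name": "apply_moves", "arguments": {
  "plan": [
    [[0, 0, -0.03, 0, 0, 0, 1], [0, 0, -0.06, 0, 0, 0, 1], [0.02, 0.001, -0.08, 0, 0, 0, 1], [0.05, 0.003, -0.08, 0, 0, 0, 1], [0.08, 0.005, -0.08, 0, 0, 0, 1], [0.11, 0.007, -0.08, 0, 0, 0, 1], [0.138, 0.008, -0.08, 0, 0, 0, 1], [0.138, 0.008, -0.08, 0, 0, 0, 1]]
  ]
}}

```text
time: 6.55
tool_pos: [0.6088, 0.0791, 0.1165]
tcp_rot: [-2.216, -2.227, -0.004]
wrist_force: [0.8, -0.0, -1.8]
width: 0.452
```

Run:
```python
from h import *
for i in range(2):
    save('s6',read_camera('side')[100:300,230:450]); go((.61,.0745,.038),np.pi/2)
st=readout.read_state()
save('w6',read_camera('wrist'))
```

```text
pos [0.6087 0.0769 0.1164] t 6.6 w 0.451 F [-0.2 -0.5 -1.3] | shift [-0.0024  0.0012  0.0784] turn [ 0.0004 -0.0001  0.0017] dist 0.078 deg 0.3
pos [0.6087 0.0754 0.1164] t 6.65 w 0.456 F [-0.4 -0.2 -1.5] | shift [-0.0009  0.0012  0.0784] turn [0.0004 0.0002 0.0014] dist 0.078 deg 0.3
```

View pics/w6.png

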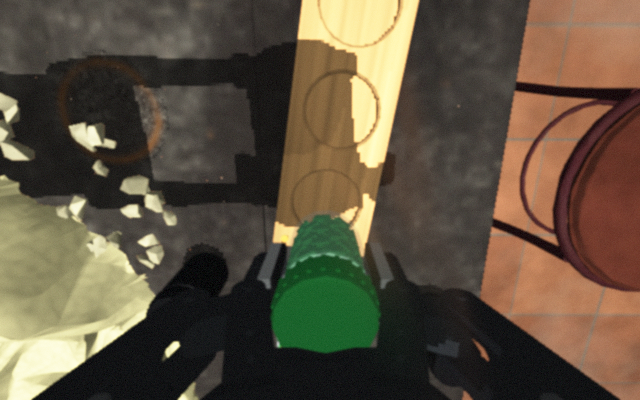

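View pics/s6.png

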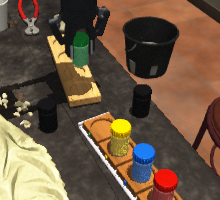

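Run:
```python
from h import *
st=readout.read_state()
for p in((326,202),(341,110)): print(ray('wrist',p,.024,st).round(4))
print(proj('wrist',[(.6099,.0745,.024),(.621,.1456,.024)],st).round(1))
```

```text
[0.6096 0.0751 0.024 ]
[0.6202 0.1449 0.024 ]
[[326.4 202.7]
 [342.1 109.1]]
```

{"name": "apply_moves", "arguments": {
  "plan": [
    [[0, 0.001, 0.02, 0, 0, 0, 1], [0, 0.001, 0.04, 0, 0, 0, 1], [0, 0.001, 0.055, 0, 0, 0, 1], [0, 0.001, 0.065, 0, 0, 0, 1], [0, 0.001, 0.072, 0, 0, 0, 1], [0, 0.001, 0.075, 0, 0, 0, 1], [0, 0.001, 0.075, 0, 0, 0, 1], [0, 0.001, 0.075, 0, 0, 0, 1]]
  ]
}}

```text
time: 7.37
tool_pos: [0.6115, 0.0742, 0.0429]
tcp_rot: [2.218, 2.221, 0.005]
wrist_force: [-0.1, 0.5, -1.1]
width: 0.458
```

Run:
```python
from h import *
read_camera('side'); go((.61,.0745,.038),np.pi/2)
```

```text
pos [0.6118 0.0743 0.0433] t 7.42 w 0.457 F [-1.3  0.1 -1.7] | shift [ 0.0002 -0.0018  0.0053] turn [ 0.0015 -0.      0.0005] dist 0.006 deg 0.3
```

{"name": "apply_moves", "arguments": {
  "plan": [
    [[0, -0.001, 0.002, 0, 0, 0, 1], [0, -0.001, 0.003, 0, 0, 0, 1], [0, -0.001, 0.004, 0, 0, 0, 1], [0, -0.001, 0.004, 0, 0, 0, 1], [0, -0.001, 0.004, 0, 0, 0, 1], [0, -0.001, 0.004, 0, 0, 0, 1], [0, -0.001, 0.004, 0, 0, 0, 1], [0, -0.001, 0.004, 0, 0, 0, 1]]
  ]
}}

```text
time: 8.08
tool_pos: [0.61, 0.0745, 0.0383]
tcp_rot: [2.218, 2.222, 0.004]
wrist_force: [-0.2, 0.1, -2.1]
width: 0.458
```

Run:
```python
from h import *
go((.61,.0745,.038),np.pi/2)
```

```text
pos [0.61   0.0745 0.0383] t 8.08 w 0.458 F [-0.2  0.1 -2.1] | shift [0.     0.     0.0003] turn [ 0.001  -0.      0.0006] dist 0.0 deg 0.2
```

{"name": "apply_moves", "arguments": {
  "plan": [
    [[0, 0, 0, 0, 0, 0, -1], [0, 0, 0, 0, 0, 0, -1], [0, 0, 0, 0, 0, 0, -1], [0, 0, 0, 0, 0, 0, -1], [0, 0, 0, 0, 0, 0, -1], [0, 0, 0, 0, 0, 0, -1], [0, 0, -0.02, 0, 0, 0, -1], [0, 0, -0.04, 0, 0, 0, -1]]
  ]
}}

```text
time: 8.75
tool_pos: [0.608, 0.0743, 0.0768]
tcp_rot: [-2.219, -2.223, 0.002]
wrist_force: [0.3, -0.3, 0.4]
width: 1.0
```

{"name": "apply_moves", "arguments": {
  "plan": [
    [[0, 0, -0.04, 0, 0, 0, -1], [0, 0, -0.075, 0, 0, 0, -1], [-0.03, -0.001, -0.085, 0, 0, 0, -1], [-0.07, -0.002, -0.085, 0, 0, 0, -1], [-0.11, -0.003, -0.085, 0, 0, 0, -1], [-0.15, -0.004, -0.085, 0, 0, 0, -1], [-0.18, -0.005, -0.085, 0, 0, 0, -1], [-0.212, -0.006, -0.085, 0, 0, 0, -1]]
  ]
}}

```text
time: 9.42
tool_pos: [0.6036, -0.1392, 0.1635]
tcp_rot: [2.218, 2.221, 0.004]
wrist_force: [0.5, 0.1, -0.1]
width: 1.004
```

Run:
```python
from h import *
save('s7',read_camera('side')[100:300,230:450]); read_camera('side'); go((.6045,-.137,.038),np.pi/2)
st=readout.read_state()
save('w7',read_camera('wrist')); np.save('st7.npy',st,allow_pickle=True)
```

```text
pos [ 0.6037 -0.1421  0.1634] t 9.52 w 0.999 F [-0.5 -0.  -0.3] | shift [0.0054 0.0004 0.1254] turn [ 0.0012  0.0006 -0.0009] dist 0.126 deg 0.3
```

View pics/w7.png

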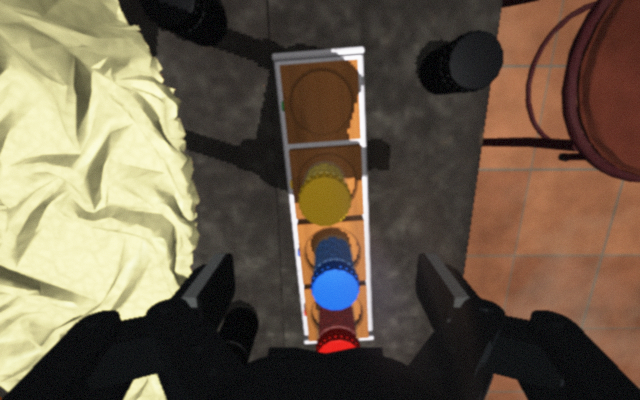

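View pics/s7.png

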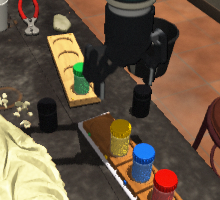

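Green stands upright in the near well (side crop 82,80). In the wrist view the yellow lid is at (325,200) and blue at (335,289).

Run:
```python
from h import *
st=np.load('st7.npy',allow_pickle=True).item()
for p in((325,201),(335,289)): print(ray('wrist',p,.088,st).round(4))
go((.6025,-.137,.038),np.pi/2)
```

```text
[ 0.6038 -0.1357  0.088 ]
[ 0.6116 -0.2094  0.088 ]
pos [ 0.6036 -0.1398  0.1633] t 9.57 w 1.0 F [ 0.1 -0.6 -1. ] | shift [ 0.0028 -0.0015  0.1253] turn [ 0.001   0.     -0.0007] dist 0.125 deg 0.2
```

{"name": "apply_moves", "arguments": {
  "plan": [
    [[0.001, 0, 0.03, 0, 0, 0, -1], [0.001, 0, 0.06, 0, 0, 0, -1], [0.001, 0, 0.09, 0, 0, 0, -1], [0.001, 0, 0.11, 0, 0, 0, -1], [0.001, 0, 0.122, 0, 0, 0, -1], [0.001, 0, 0.122, 0, 0, 0, -1], [0.001, 0, 0.122, 0, 0, 0, -1], [0.001, 0, 0.122, 0, 0, 0, -1]]
  ]
}}

```text
time: 10.23
tool_pos: [0.6058, -0.1364, 0.043]
tcp_rot: [2.216, 2.221, 0.006]
wrist_force: [0.7, 0.3, 0.8]
width: 1.0
```

Run:
```python
from h import *
go((.604,-.136,.038),np.pi/2)
```

```text
pos [ 0.6058 -0.1364  0.043 ] t 10.23 w 1.0 F [0.7 0.3 0.8] | shift [ 0.0004 -0.0018  0.005 ] turn [0.0019 0.0002 0.0007] dist 0.005 deg 0.4
```

{"name": "apply_moves", "arguments": {
  "plan": [
    [[0, -0.001, 0.004, 0, 0, 0, -1], [0, -0.001, 0.004, 0, 0, 0, -1], [0, -0.001, 0.004, 0, 0, 0, -1], [0, -0.001, 0.004, 0, 0, 0, 1], [0, -0.001, 0.004, 0, 0, 0, 1], [0, -0.001, 0.004, 0, 0, 0, 1], [0, -0.001, 0.004, 0, 0, 0, 1], [0, -0.001, 0.004, 0, 0, 0, 1]]
  ]
}}

```text
time: 10.9
tool_pos: [0.6037, -0.1367, 0.0376]
tcp_rot: [2.218, 2.221, 0.004]
wrist_force: [-0.9, -0.0, 2.4]
width: 0.454
```

Run:
```python
from h import *
go((.621,.1455,.15),np.pi/2)
```

```text
pos [ 0.6037 -0.1367  0.0376] t 10.9 w 0.454 F [-0.9 -0.   2.4] | shift [ 0.2821  0.0182 -0.1124] turn [0.0012 0.0001 0.0005] dist 0.304 deg 0.2
```

{"name": "apply_moves", "arguments": {
  "plan": [
    [[0, 0, -0.03, 0, 0, 0, 1], [0, 0, -0.065, 0, 0, 0, 1], [0.015, 0.001, -0.1, 0, 0, 0, 1], [0.05, 0.004, -0.115, 0, 0, 0, 1], [0.09, 0.006, -0.115, 0, 0, 0, 1], [0.13, 0.008, -0.115, 0, 0, 0, 1], [0.17, 0.011, -0.115, 0, 0, 0, 1], [0.21, 0.014, -0.115, 0, 0, 0, 1]]
  ]
}}

```text
time: 11.57
tool_pos: [0.616, 0.0751, 0.1521]
tcp_rot: [2.219, 2.221, 0.003]
wrist_force: [0.6, 0.2, -1.7]
width: 0.45
```

{"name": "apply_moves", "arguments": {
  "plan": [
    [[0.035, 0.002, 0, 0, 0, 0, 1], [0.06, 0.003, 0, 0, 0, 0, 1], [0.072, 0.004, 0, 0, 0, 0, 1], [0.072, 0.004, 0, 0, 0, 0, 1], [0.072, 0.004, 0, 0, 0, 0, 1], [0.072, 0.004, 0, 0, 0, 0, 1], [0.072, 0.004, 0.02, 0, 0, 0, 1], [0.072, 0.004, 0.04, 0, 0, 0, 1]]
  ]
}}

```text
time: 12.23
tool_pos: [0.6224, 0.1439, 0.1139]
tcp_rot: [2.218, 2.218, 0.009]
wrist_force: [-0.1, -0.3, -1.9]
width: 0.452
```

Run:
```python
from h import *
save('w8',read_camera('wrist')); go((.621,.1455,.038),np.pi/2)
```

```text
pos [0.6184 0.143  0.1078] t 12.28 w 0.455 F [-1.3  0.  -5.3] | shift [0.0026 0.0027 0.0697] turn [-0.0006  0.0005 -0.0001] dist 0.07 deg 0.1
```

View pics/w8.png

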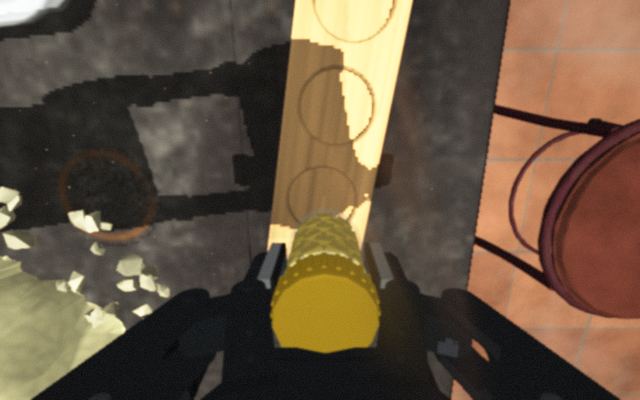

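{"name": "apply_moves", "arguments": {
  "plan": [
    [[0.002, 0.001, 0.02, 0, 0, 0, 1], [0.002, 0.001, 0.04, 0, 0, 0, 1], [0.002, 0.001, 0.055, 0, 0, 0, 1], [0.002, 0.001, 0.064, 0, 0, 0, 1], [0.002, 0.001, 0.067, 0, 0, 0, 1], [0.002, 0.001, 0.067, 0, 0, 0, 1], [0.002, 0.001, 0.067, 0, 0, 0, 1], [0.002, 0.001, 0.067, 0, 0, 0, 1]]
  ]
}}

```text
time: 12.95
tool_pos: [0.6229, 0.1474, 0.0468]
tcp_rot: [2.217, 2.22, 0.007]
wrist_force: [0.1, -0.4, -0.8]
width: 0.456
```

Run:
```python
from h import *
go((.621,.1455,.038),np.pi/2)
```

```text
pos [0.6229 0.1474 0.0468] t 12.95 w 0.456 F [ 0.1 -0.4 -0.8] | shift [-0.0019 -0.002   0.0088] turn [ 0.0017 -0.0001  0.0004] dist 0.009 deg 0.3
```

{"name": "apply_moves", "arguments": {
  "plan": [
    [[-0.002, -0.001, 0.003, 0, 0, 0, 1], [-0.002, -0.001, 0.005, 0, 0, 0, 1], [-0.002, -0.001, 0.007, 0, 0, 0, 1], [-0.002, -0.001, 0.007, 0, 0, 0, 1], [-0.002, -0.001, 0.007, 0, 0, 0, 1], [-0.002, -0.001, 0.007, 0, 0, 0, 1], [-0.002, -0.001, 0.007, 0, 0, 0, 1], [-0.002, -0.001, 0.007, 0, 0, 0, 1]]
  ]
}}

```text
time: 13.62
tool_pos: [0.6209, 0.1455, 0.0384]
tcp_rot: [2.218, 2.222, 0.004]
wrist_force: [-0.5, -0.4, -1.1]
width: 0.452
```

Run:
```python
from h import *
go((.621,.1455,.038),np.pi/2)
```

```text
pos [0.6209 0.1455 0.0384] t 13.62 w 0.452 F [-0.5 -0.4 -1.1] | shift [-0.      0.0001  0.0004] turn [ 0.0011 -0.      0.0006] dist 0.0 deg 0.2
```

{"name": "apply_moves", "arguments": {
  "plan": [
    [[0, 0, 0, 0, 0, 0, -1], [0, 0, 0, 0, 0, 0, -1], [0, 0, 0, 0, 0, 0, -1], [0, 0, 0, 0, 0, 0, -1], [0, 0, 0, 0, 0, 0, -1], [0, 0, 0, 0, 0, 0, -1], [0, 0, -0.02, 0, 0, 0, -1], [0, 0, -0.04, 0, 0, 0, -1]]
  ]
}}

```text
time: 14.28
tool_pos: [0.6189, 0.1451, 0.0768]
tcp_rot: [-2.219, -2.223, 0.002]
wrist_force: [-0.3, -0.6, 0.3]
width: 0.999
```

{"name": "apply_moves", "arguments": {
  "plan": [
    [[0, 0, -0.04, 0, 0, 0, -1], [0, 0, -0.075, 0, 0, 0, -1], [-0.03, -0.001, -0.085, 0, 0, 0, -1], [-0.07, -0.002, -0.085, 0, 0, 0, -1], [-0.11, -0.003, -0.085, 0, 0, 0, -1], [-0.15, -0.004, -0.085, 0, 0, 0, -1], [-0.19, -0.005, -0.085, 0, 0, 0, -1], [-0.23, -0.006, -0.085, 0, 0, 0, -1]]
  ]
}}

```text
time: 14.95
tool_pos: [0.6145, -0.0862, 0.1636]
tcp_rot: [2.217, 2.222, 0.004]
wrist_force: [0.2, 0.5, 0.0]
width: 1.002
```

{"name": "apply_moves", "arguments": {
  "plan": [
    [[-0.04, -0.001, 0, 0, 0, 0, -1], [-0.08, -0.002, 0, 0, 0, 0, -1], [-0.11, -0.003, 0, 0, 0, 0, -1], [-0.124, -0.003, 0, 0, 0, 0, -1], [-0.124, -0.003, 0, 0, 0, 0, -1], [-0.124, -0.003, 0, 0, 0, 0, -1], [-0.124, -0.003, 0, 0, 0, 0, -1], [-0.124, -0.003, 0, 0, 0, 0, -1]]
  ]
}}

```text
time: 15.62
tool_pos: [0.6121, -0.2068, 0.1631]
tcp_rot: [2.217, 2.224, 0.004]
wrist_force: [0.0, 0.4, -0.4]
width: 0.998
```

Run:
```python
from h import *
save('s9',read_camera('side')[100:350,230:450]); go((.612,-.209,.038),np.pi/2)
st=readout.read_state()
save('w9',read_camera('wrist')); np.save('st9.npy',st,allow_pickle=True)
```

```text
pos [ 0.6122 -0.2068  0.1632] t 15.67 w 0.999 F [ 0.6 -0.4 -0.4] | shift [-0.0023 -0.0005  0.1252] turn [ 0.0009 -0.0001  0.0012] dist 0.125 deg 0.3
```

View pics/w9.png

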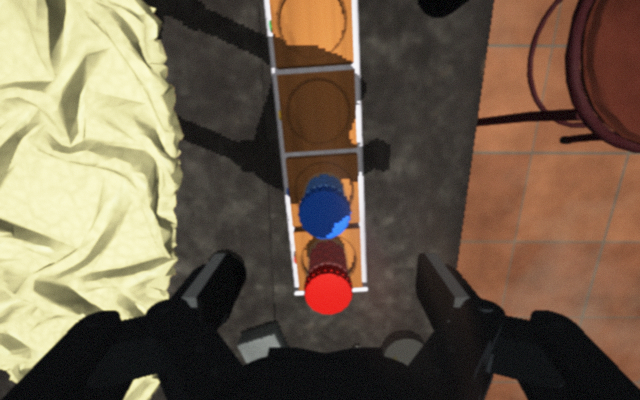

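View pics/s9.png

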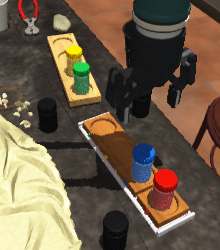

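Green and yellow both stand upright in the rack. The blue lid is at (326,212) and red at (328,292).

Run:
```python
from h import *
st=np.load('st9.npy',allow_pickle=True).item()
for p in((326,212),(328,292)): print(ray('wrist',p,.088,st).round(4))
```

```text
[ 0.613  -0.2086  0.088 ]
[ 0.6149 -0.2764  0.088 ]
```

{"name": "apply_moves", "arguments": {
  "plan": [
    [[-0.002, 0, 0.03, 0, 0, 0, -1], [-0.002, 0, 0.06, 0, 0, 0, -1], [-0.002, 0, 0.09, 0, 0, 0, -1], [-0.002, 0, 0.11, 0, 0, 0, -1], [-0.002, 0, 0.122, 0, 0, 0, -1], [-0.002, 0, 0.122, 0, 0, 0, -1], [-0.002, 0, 0.122, 0, 0, 0, -1], [-0.002, 0, 0.122, 0, 0, 0, -1]]
  ]
}}

```text
time: 16.38
tool_pos: [0.614, -0.2107, 0.0431]
tcp_rot: [2.215, 2.221, 0.005]
wrist_force: [0.4, -0.2, -0.2]
width: 1.003
```

Run:
```python
from h import *
go((.612,-.209,.038),np.pi/2)
```

```text
pos [ 0.614  -0.2107  0.0431] t 16.38 w 1.003 F [ 0.4 -0.2 -0.2] | shift [ 0.0017 -0.002   0.0051] turn [0.0019 0.0003 0.0007] dist 0.006 deg 0.4
```

{"name": "apply_moves", "arguments": {
  "plan": [
    [[0.002, 0, 0.004, 0, 0, 0, -1], [0.002, 0, 0.004, 0, 0, 0, -1], [0.002, 0, 0.004, 0, 0, 0, -1], [0.002, 0, 0.004, 0, 0, 0, 1], [0.002, 0, 0.004, 0, 0, 0, 1], [0.002, 0, 0.004, 0, 0, 0, 1], [0.002, 0, 0.004, 0, 0, 0, 1], [0.002, 0, 0.004, 0, 0, 0, 1]]
  ]
}}

```text
time: 17.05
tool_pos: [0.6127, -0.2087, 0.0377]
tcp_rot: [2.218, 2.221, 0.004]
wrist_force: [-0.6, -0.0, 3.7]
width: 0.453
```

Run:
```python
from h import *
go((.632,.2165,.153),np.pi/2)
```

```text
pos [ 0.6127 -0.2087  0.0377] t 17.05 w 0.453 F [-0.6 -0.   3.7] | shift [ 0.4252  0.0204 -0.1154] turn [0.0012 0.0001 0.0005] dist 0.441 deg 0.2
```

{"name": "apply_moves", "arguments": {
  "plan": [
    [[0, 0, -0.03, 0, 0, 0, 1], [0, 0, -0.065, 0, 0, 0, 1], [0.015, 0.001, -0.1, 0, 0, 0, 1], [0.05, 0.003, -0.115, 0, 0, 0, 1], [0.09, 0.005, -0.115, 0, 0, 0, 1], [0.13, 0.007, -0.115, 0, 0, 0, 1], [0.17, 0.009, -0.115, 0, 0, 0, 1], [0.21, 0.011, -0.115, 0, 0, 0, 1]]
  ]
}}

```text
time: 17.72
tool_pos: [0.6222, 0.0031, 0.1522]
tcp_rot: [2.219, 2.221, 0.003]
wrist_force: [0.9, -0.3, -2.0]
width: 0.458
```

{"name": "apply_moves", "arguments": {
  "plan": [
    [[0.04, 0.002, 0, 0, 0, 0, 1], [0.08, 0.004, 0, 0, 0, 0, 1], [0.12, 0.006, 0, 0, 0, 0, 1], [0.16, 0.008, 0, 0, 0, 0, 1], [0.195, 0.009, 0, 0, 0, 0, 1], [0.215, 0.009, 0, 0, 0, 0, 1], [0.215, 0.009, 0, 0, 0, 0, 1], [0.215, 0.009, 0, 0, 0, 0, 1]]
  ]
}}

```text
time: 18.38
tool_pos: [0.6306, 0.2177, 0.1516]
tcp_rot: [2.215, 2.225, 0.001]
wrist_force: [0.4, 0.4, -2.4]
width: 0.45
```

Run:
```python
from h import *
read_camera('side');save('w10',read_camera('wrist')); go((.632,.2165,.038),np.pi/2)
```

```text
pos [0.6309 0.2158 0.1517] t 18.48 w 0.455 F [ 0.2 -0.8 -1.4] | shift [0.0009 0.0009 0.1137] turn [0.0006 0.0003 0.0006] dist 0.114 deg 0.2
```

View pics/w10.png

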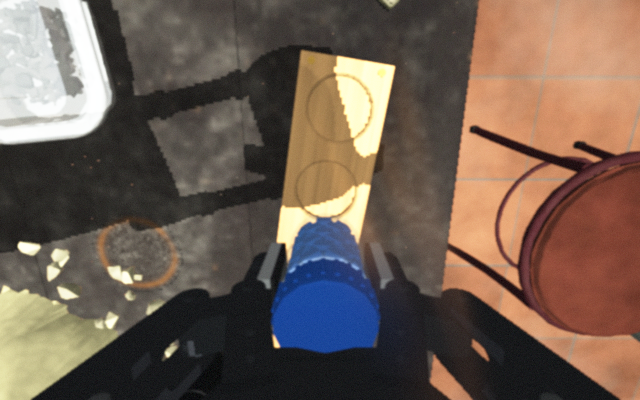

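The blue jar is held upright over the second well from the left (rim at 325,188). Lowering.

Run:
```python
from h import *
st=readout.read_state()
for p in((325.5,189),(338.5,107.5)): print(ray('wrist',p,.024,st).round(4))
```

```text
[0.6315 0.2178 0.024 ]
[0.6422 0.288  0.024 ]
```

{"name": "apply_moves", "arguments": {
  "plan": [
    [[0, 0, 0.03, 0, 0, 0, 1], [0, 0, 0.06, 0, 0, 0, 1], [0, 0, 0.085, 0, 0, 0, 1], [0, 0, 0.1, 0, 0, 0, 1], [0, 0, 0.108, 0, 0, 0, 1], [0, 0, 0.11, 0, 0, 0, 1], [0, 0, 0.11, 0, 0, 0, 1], [0, 0, 0.11, 0, 0, 0, 1]]
  ]
}}

```text
time: 19.15
tool_pos: [0.6332, 0.2166, 0.0441]
tcp_rot: [2.217, 2.22, 0.007]
wrist_force: [0.3, -0.5, -1.3]
width: 0.452
```

Run:
```python
from h import *
go((.632,.2165,.038),np.pi/2)
```

```text
pos [0.6332 0.2166 0.0441] t 19.15 w 0.452 F [ 0.3 -0.5 -1.3] | shift [-0.0001 -0.0012  0.0061] turn [ 0.0019 -0.0002  0.0004] dist 0.006 deg 0.3
```

{"name": "apply_moves", "arguments": {
  "plan": [
    [[0, 0, 0.003, 0, 0, 0, 1], [0, 0, 0.005, 0, 0, 0, 1], [0, 0, 0.005, 0, 0, 0, 1], [0, 0, 0.005, 0, 0, 0, 1], [0, 0, 0.005, 0, 0, 0, 1], [0, 0, 0.005, 0, 0, 0, 1], [0, 0, 0.005, 0, 0, 0, 1], [0, 0, 0.005, 0, 0, 0, 1]]
  ]
}}

```text
time: 19.82
tool_pos: [0.6318, 0.2166, 0.0377]
tcp_rot: [2.218, 2.222, 0.004]
wrist_force: [-0.8, 0.2, 0.6]
width: 0.452
```

Run:
```python
from h import *
go((.632,.2165,.038),np.pi/2)
```

```text
pos [0.6318 0.2166 0.0377] t 19.82 w 0.452 F [-0.8  0.2  0.6] | shift [-0.0001  0.0002 -0.0003] turn [ 0.0011 -0.0001  0.0006] dist 0.0 deg 0.2
```

{"name": "apply_moves", "arguments": {
  "plan": [
    [[0, 0, 0, 0, 0, 0, -1], [0, 0, 0, 0, 0, 0, -1], [0, 0, 0, 0, 0, 0, -1], [0, 0, 0, 0, 0, 0, -1], [0, 0, 0, 0, 0, 0, -1], [0, 0, 0, 0, 0, 0, -1], [0, 0, -0.02, 0, 0, 0, -1], [0, 0, -0.04, 0, 0, 0, -1]]
  ]
}}

```text
time: 20.48
tool_pos: [0.6297, 0.2159, 0.0756]
tcp_rot: [2.219, 2.223, -0.003]
wrist_force: [0.1, 0.2, -0.3]
width: 0.999
```

{"name": "apply_moves", "arguments": {
  "plan": [
    [[0, 0, -0.04, 0, 0, 0, -1], [0, 0, -0.075, 0, 0, 0, -1], [-0.03, -0.001, -0.085, 0, 0, 0, -1], [-0.07, -0.002, -0.085, 0, 0, 0, -1], [-0.11, -0.003, -0.085, 0, 0, 0, -1], [-0.15, -0.004, -0.085, 0, 0, 0, -1], [-0.19, -0.006, -0.085, 0, 0, 0, -1], [-0.23, -0.008, -0.085, 0, 0, 0, -1]]
  ]
}}

```text
time: 21.15
tool_pos: [0.6234, -0.0152, 0.1626]
tcp_rot: [2.217, 2.222, 0.004]
wrist_force: [0.4, -0.5, -1.2]
width: 0.999
```

{"name": "apply_moves", "arguments": {
  "plan": [
    [[-0.04, -0.001, 0, 0, 0, 0, -1], [-0.08, -0.003, 0, 0, 0, 0, -1], [-0.12, -0.004, 0, 0, 0, 0, -1], [-0.16, -0.005, 0, 0, 0, 0, -1], [-0.2, -0.006, 0, 0, 0, 0, -1], [-0.24, -0.007, 0, 0, 0, 0, -1], [-0.264, -0.007, 0, 0, 0, 0, -1], [-0.264, -0.007, 0, 0, 0, 0, -1]]
  ]
}}

```text
time: 21.82
tool_pos: [0.6166, -0.2831, 0.1624]
tcp_rot: [2.221, 2.215, 0.001]
wrist_force: [0.5, 0.2, -0.5]
width: 0.998
```

Run:
```python
from h import *
save('s11',read_camera('side')[100:350,230:450]); read_camera('side');go((.615,-.278,.038),np.pi/2)
st=readout.read_state()
save('w11',read_camera('wrist')); np.save('st11.npy',st,allow_pickle=True)
```

```text
pos [ 0.6168 -0.2785  0.162 ] t 21.92 w 1.0 F [-0.   0.3  0.1] | shift [ 0.0004 -0.0021  0.124 ] turn [ 0.0009 -0.0002 -0.0002] dist 0.124 deg 0.2
```

View pics/w11.png

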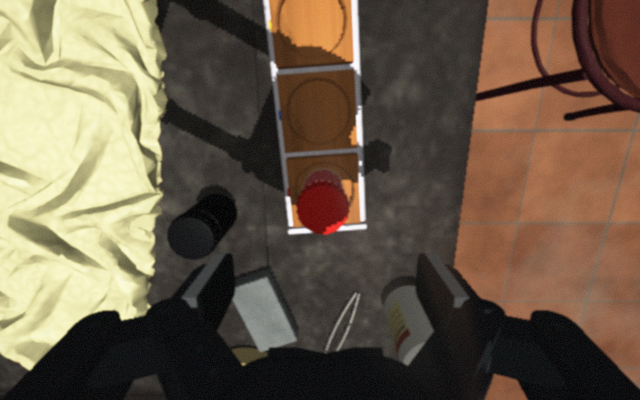

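View pics/s11.png

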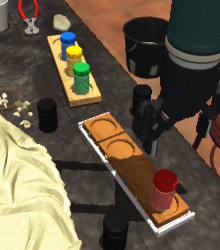

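Run:
```python
from h import *
st=np.load('st11.npy',allow_pickle=True).item()
print(ray('wrist',(323,207),.088,st).round(4))
Ps=[K(n)@np.c_[ext(n)] for n in('side','scene')]
for a,b in (((513,303),(376,104)),((490,365),(373,150))):
    X=cv2.triangulatePoints(Ps[0],Ps[1],np.array(a,float),np.array(b,float)); print((X[:3]/X[3]).ravel().round(3))
go((.615,-.278,.038),np.pi/2)
```

```text
[ 0.6153 -0.276   0.088 ]
[ 0.711 -0.419  0.144]
[ 0.713 -0.433 -0.015]
pos [ 0.6169 -0.2773  0.162 ] t 21.97 w 1.001 F [-0.1  1.   0.7] | shift [-0.0009 -0.0022  0.124 ] turn [ 0.0009 -0.0003  0.0003] dist 0.124 deg 0.2
```

The bottle at (0.71,-0.42) is well clear. The red jar measures (0.615,-0.2765). Descending.

{"name": "apply_moves", "arguments": {
  "plan": [
    [[0.001, -0.001, 0.03, 0, 0, 0, -1], [0.001, -0.001, 0.06, 0, 0, 0, -1], [0.001, -0.001, 0.09, 0, 0, 0, -1], [0.001, -0.001, 0.11, 0, 0, 0, -1], [0.001, -0.001, 0.121, 0, 0, 0, -1], [0.001, -0.001, 0.121, 0, 0, 0, -1], [0.001, -0.001, 0.121, 0, 0, 0, -1], [0.001, -0.001, 0.121, 0, 0, 0, -1]]
  ]
}}

```text
time: 22.63
tool_pos: [0.6181, -0.2765, 0.0433]
tcp_rot: [2.215, 2.221, 0.005]
wrist_force: [0.6, 0.8, -0.2]
width: 1.003
```

Run:
```python
from h import *
go((.615,-.2775,.038),np.pi/2)
```

```text
pos [ 0.6181 -0.2765  0.0433] t 22.63 w 1.003 F [ 0.6  0.8 -0.2] | shift [-0.001  -0.0032  0.0053] turn [0.0019 0.0004 0.0008] dist 0.006 deg 0.4
```

{"name": "apply_moves", "arguments": {
  "plan": [
    [[0, -0.001, 0.004, 0, 0, 0, -1], [0, -0.001, 0.004, 0, 0, 0, -1], [0, -0.001, 0.004, 0, 0, 0, -1], [0, -0.001, 0.004, 0, 0, 0, 1], [0, -0.001, 0.004, 0, 0, 0, 1], [0, -0.001, 0.004, 0, 0, 0, 1], [0, -0.001, 0.004, 0, 0, 0, 1], [0, -0.001, 0.004, 0, 0, 0, 1]]
  ]
}}

```text
time: 23.3
tool_pos: [0.6157, -0.2767, 0.0376]
tcp_rot: [2.218, 2.221, 0.004]
wrist_force: [-1.2, -0.5, 0.9]
width: 0.453
```

Run:
```python
from h import *
go((.643,.288,.153),np.pi/2)
```

```text
pos [ 0.6157 -0.2767  0.0376] t 23.3 w 0.453 F [-1.2 -0.5  0.9] | shift [ 0.5647  0.0286 -0.1154] turn [0.0012 0.0001 0.0005] dist 0.577 deg 0.2
```

{"name": "apply_moves", "arguments": {
  "plan": [
    [[0, 0, -0.03, 0, 0, 0, 1], [0, 0, -0.065, 0, 0, 0, 1], [0.015, 0.001, -0.1, 0, 0, 0, 1], [0.05, 0.003, -0.115, 0, 0, 0, 1], [0.09, 0.005, -0.115, 0, 0, 0, 1], [0.13, 0.007, -0.115, 0, 0, 0, 1], [0.17, 0.009, -0.115, 0, 0, 0, 1], [0.21, 0.011, -0.115, 0, 0, 0, 1]]
  ]
}}

```text
time: 23.97
tool_pos: [0.6251, -0.0648, 0.152]
tcp_rot: [2.219, 2.221, 0.003]
wrist_force: [0.7, -0.1, -1.6]
width: 0.453
```

{"name": "apply_moves", "arguments": {
  "plan": [
    [[0.04, 0.002, 0, 0, 0, 0, 1], [0.08, 0.004, 0, 0, 0, 0, 1], [0.12, 0.006, 0, 0, 0, 0, 1], [0.16, 0.008, 0, 0, 0, 0, 1], [0.2, 0.01, 0, 0, 0, 0, 1], [0.24, 0.012, 0, 0, 0, 0, 1], [0.28, 0.014, 0, 0, 0, 0, 1], [0.315, 0.015, 0, 0, 0, 0, 1]]
  ]
}}

```text
time: 24.63
tool_pos: [0.6395, 0.2511, 0.1516]
tcp_rot: [2.218, 2.223, 0.003]
wrist_force: [0.6, -0.8, -2.2]
width: 0.457
```

{"name": "apply_moves", "arguments": {
  "plan": [
    [[0.025, 0.001, 0, 0, 0, 0, 1], [0.039, 0.002, 0, 0, 0, 0, 1], [0.039, 0.002, 0, 0, 0, 0, 1], [0.039, 0.002, 0, 0, 0, 0, 1], [0.039, 0.002, 0, 0, 0, 0, 1], [0.039, 0.002, 0, 0, 0, 0, 1], [0.039, 0.002, 0, 0, 0, 0, 1], [0.039, 0.002, 0, 0, 0, 0, 1]]
  ]
}}

```text
time: 25.3
tool_pos: [0.6424, 0.2862, 0.1525]
tcp_rot: [2.22, 2.22, 0.003]
wrist_force: [-0.6, -0.1, -1.5]
width: 0.454
```

Run:
```python
from h import *
save('w12',read_camera('wrist')); go((.643,.288,.038),np.pi/2)
```

```text
pos [0.6424 0.2864 0.1525] t 25.35 w 0.456 F [-0.1  0.2 -2. ] | shift [0.0016 0.0002 0.1145] turn [0.001  0.     0.0001] dist 0.115 deg 0.2
```

View pics/w12.png

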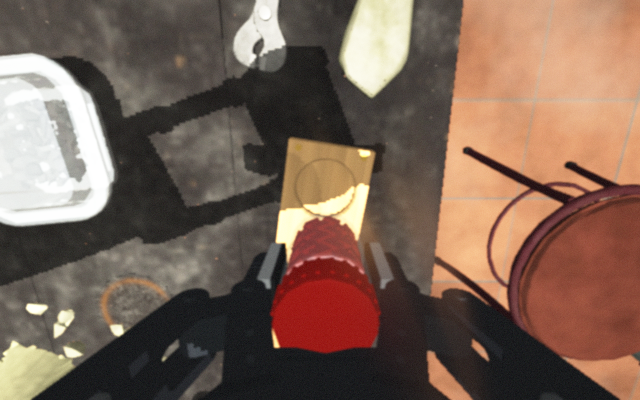

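The red jar is over the leftmost well (rim at 325,187). Lowering.

{"name": "apply_moves", "arguments": {
  "plan": [
    [[0.001, 0, 0.03, 0, 0, 0, 1], [0.001, 0, 0.06, 0, 0, 0, 1], [0.001, 0, 0.085, 0, 0, 0, 1], [0.001, 0, 0.1, 0, 0, 0, 1], [0.001, 0, 0.108, 0, 0, 0, 1], [0.001, 0, 0.111, 0, 0, 0, 1], [0.001, 0, 0.111, 0, 0, 0, 1], [0.001, 0, 0.111, 0, 0, 0, 1]]
  ]
}}

```text
time: 26.02
tool_pos: [0.6439, 0.289, 0.0431]
tcp_rot: [2.217, 2.221, 0.008]
wrist_force: [-0.4, 0.1, -2.1]
width: 0.456
```

Run:
```python
from h import *
go((.643,.288,.038),np.pi/2)
```

```text
pos [0.6439 0.289  0.0431] t 26.02 w 0.456 F [-0.4  0.1 -2.1] | shift [-0.001  -0.0009  0.0051] turn [ 0.0018 -0.0003  0.0005] dist 0.005 deg 0.3
```

{"name": "apply_moves", "arguments": {
  "plan": [
    [[-0.001, 0, 0.002, 0, 0, 0, 1], [-0.001, 0, 0.004, 0, 0, 0, 1], [-0.001, 0, 0.004, 0, 0, 0, 1], [-0.001, 0, 0.004, 0, 0, 0, 1], [-0.001, 0, 0.004, 0, 0, 0, 1], [-0.001, 0, 0.004, 0, 0, 0, 1], [-0.001, 0, 0.004, 0, 0, 0, 1], [-0.001, 0, 0.004, 0, 0, 0, 1]]
  ]
}}

```text
time: 26.68
tool_pos: [0.6427, 0.2876, 0.0377]
tcp_rot: [2.218, 2.222, 0.004]
wrist_force: [-0.0, -0.2, -0.8]
width: 0.453
```

Run:
```python
from h import *
go((.643,.288,.038),np.pi/2)
```

```text
pos [0.6427 0.2876 0.0377] t 26.68 w 0.453 F [-0.  -0.2 -0.8] | shift [ 0.0004  0.0003 -0.0003] turn [ 0.0011 -0.      0.0005] dist 0.001 deg 0.2
```

Releasing, then backing up and away to check with the wrist camera.

{"name": "apply_moves", "arguments": {
  "plan": [
    [[0, 0, 0, 0, 0, 0, -1], [0, 0, 0, 0, 0, 0, -1], [0, 0, 0, 0, 0, 0, -1], [0, 0, 0, 0, 0, 0, -1], [0, 0, 0, 0, 0, 0, -1], [0, 0, 0, 0, 0, 0, -1], [0, 0, -0.02, 0, 0, 0, -1], [0, 0, -0.04, 0, 0, 0, -1]]
  ]
}}

```text
time: 27.35
tool_pos: [0.6407, 0.2868, 0.0755]
tcp_rot: [2.219, 2.223, -0.003]
wrist_force: [1.2, 0.6, -0.2]
width: 0.998
```

{"name": "apply_moves", "arguments": {
  "plan": [
    [[0, 0, -0.04, 0, 0, 0, -1], [0, 0, -0.08, 0, 0, 0, -1], [0, 0, -0.12, 0, 0, 0, -1], [-0.02, -0.01, -0.155, 0, 0, 0, -1], [-0.04, -0.015, -0.19, 0, 0, 0, -1], [-0.06, -0.02, -0.22, 0, 0, 0, -1], [-0.08, -0.02, -0.25, 0, 0, 0, -1], [-0.1, -0.02, -0.28, 0, 0, 0, -1]]
  ]
}}

```text
time: 28.02
tool_pos: [0.6211, 0.1867, 0.3593]
tcp_rot: [2.217, 2.222, 0.004]
wrist_force: [0.4, -0.1, -0.3]
width: 0.998
```

{"name": "apply_moves", "arguments": {
  "plan": [
    [[-0.04, 0, 0, 0, 0, 0, -1], [-0.07, 0, 0, 0, 0, 0, -1], [-0.07, 0, 0, 0, 0, 0, -1], [-0.07, 0, 0, 0, 0, 0, -1], [-0.07, 0, 0, 0, 0, 0, -1], [-0.07, 0, 0, 0, 0, 0, -1], [-0.07, 0, 0, 0, 0, 0, -1], [-0.07, 0, 0, 0, 0, 0, -1]]
  ]
}}

```text
time: 28.68
tool_pos: [0.6217, 0.1187, 0.3568]
tcp_rot: [2.217, 2.224, 0.003]
wrist_force: [0.5, 0.1, 0.5]
width: 0.999
```

Run:
```python
from h import *
st=readout.read_state()
im=read_camera('wrist'); save('w13',im)
np.save('st13.npy',st,allow_pickle=True)
for n,(x0,x1,y0,y1) in dict(side=(230,430,100,300),scene=(180,420,120,320)).items():
    save(n+'13',cv2.resize(read_camera(n)[y0:y1,x0:x1],None,fx=3,fy=3,interpolation=cv2.INTER_CUBIC))
go((.61,.1,.36),np.pi/2)
```

```text
pos [0.6218 0.1182 0.3571] t 28.83 w 1.003 F [0.3 0.  0. ] | shift [-0.0182 -0.0118 -0.003 ] turn [ 0.0009 -0.      0.0009] dist 0.022 deg 0.2
```

View pics/w13.png

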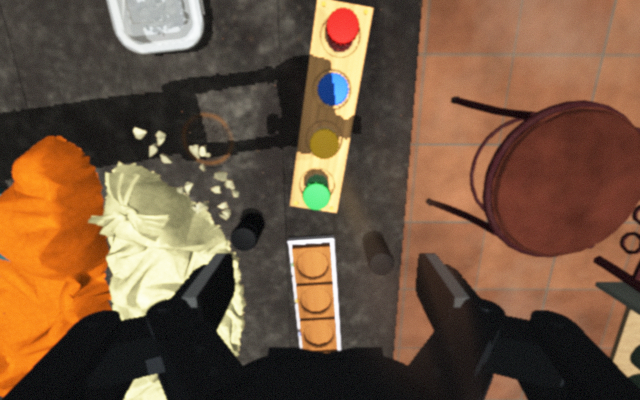

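View pics/side13.png

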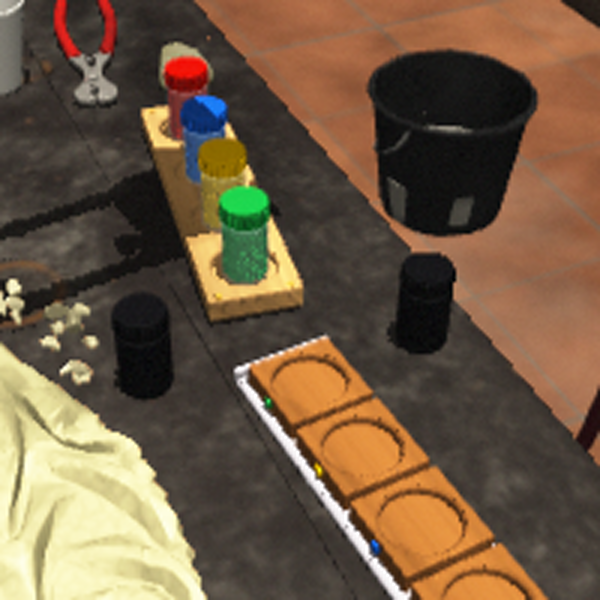

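View pics/scene13.png

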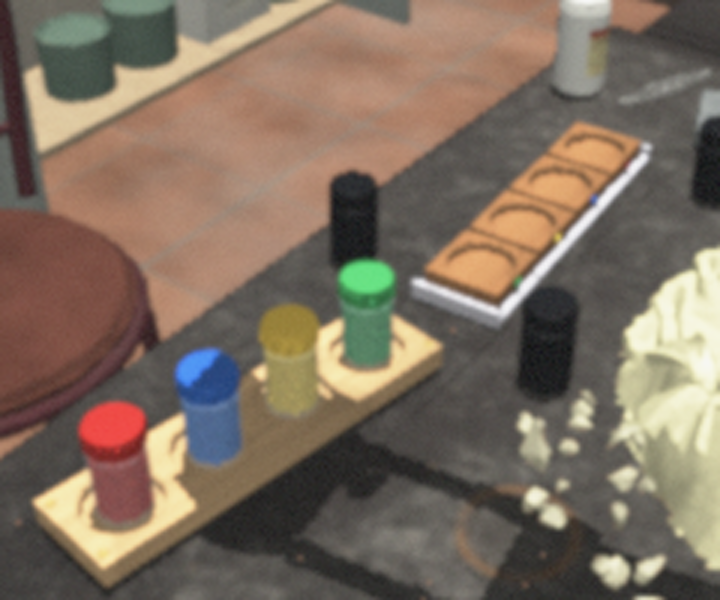

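All four jars stand upright, each inside its own well. In the wrist view, left to right, they are red (342,27), blue (333,88), yellow (323,143) and green (316,195). I'll make a quick numeric check and hand in.

Run:
```python
from h import *
st=np.load('st13.npy',allow_pickle=True).item()
for n,p,w in(('red',(342,27),(.6433,.2879)),('blue',(333,88),(.6322,.2167)),('yellow',(323,143),(.621,.1456)),('green',(316,196),(.6099,.0745))):
    P=ray('wrist',p,.088,st); print(n,P.round(4),'off well mm',((P[:2]-w)*1000).round(1))
print(bot.finish_job())
```

```text
red [0.6421 0.283  0.088 ] off well mm [-1.2 -4.9]
blue [0.6321 0.2148 0.088 ] off well mm [-0.1 -1.9]
yellow [0.6197 0.1468 0.088 ] off well mm [-1.3  1.2]
green [0.6101 0.0745 0.088 ] off well mm [0.2 0. ]
the job is handed in; nothing more can be done
None
```

The four jars now stand in the rack in reverse order. From the robot's left, the wells hold red, blue, yellow and green, where the tray held green, yellow, blue and red. I handed the job in at about 29 s, with the gripper open and well clear of the rack.

- **Seating:** The last pictures from all three cameras show every jar upright in its own well and the tray stands empty. The black look-alikes look untouched.
- **Position:** The lid centres for green, yellow and blue came out within about 2 mm of their well centres. Red read about 5 mm off along the row. That is still within the roughly 7 mm of play, and it was near the edge of the picture, where earlier readings also disagreed by up to 5 mm.
- **Release:** The gripper let red go within 1 mm of its target, and each jar was lowered to within about 1 mm of the height it was gripped at. Force readings stayed below about 6 N at every check.
- **Correction:** On the first descent, over green, the gripper came down about 7 mm off because I had taken the reading before the arm settled. I corrected it before gripping, and nothing was touched.

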